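# Set the pantry pull-outs for restocking

## Robot

A 7-joint arm with a two-finger parallel gripper is mounted at the origin on the work surface. World frame = base frame: x ahead of the robot, y to its left, z up, the work surface at z = 0. Lengths are in m, angles in rad, forces in N, time in s.
With the tool pointing down it reaches from about 0.35 to 0.9 m from the base axis. Payload 8.1 kg.
Tool frame: the origin (TCP) lies at the very end of the fingers, on their centre line; the grasp point (between the pads) lies 19 mm behind it; z points along the fingers, y is the line along which they close (so a half turn about z gives the same grasp; the last joint's range is limited). The gripper opens to 85 mm and grips with 20 to 120 N. Pads are 22 mm wide; open, the fingers measure 114 mm over their backs; the gripper's body (76 mm by 85 mm) begins 54 mm behind the grasp point. The pads swing forward as they close: fully open they stand 13 mm farther back than shut.
Start: joints at [-1.262, 0.434, 0.025, 1.573, -0.012, 1.134, -0.075], TCP at [0.25, 0.573, 0.231] pointing down, gripper open.
Joint ranges: [-2.62, 2.62], [-0.44, 2.09], [-1.27, 1.32], [0.08, 2.57], [-1.32, 4.46], [0.12, 2], [-2.74, 2.74]. Speed limits (rad/s): [2.22, 2.22, 3.01, 3.01, 3.14, 3.14, 3.14].

## Interface

Orientations are given as a unit quaternion [x, y, z, w].
In Python, from rig import move_pose, move_straight, set_joints, move_gripper, pause, ik, get_obs, read_camera, get_calibration, IKError, close_job, outline_of, spot_point gives the robot as it stands. Calls block until the motion is done:
- move_pose(position, orientation): joint-space move of the TCP to a pose.
- move_straight(position, orientation=None, v=0.15, f_stop=None): straight line of the TCP; orientation=None keeps the orientation; v is the mean speed in m/s. With f_stop (N) it stops when the force on the tool has changed by that much, and returns True; else False.
- set_joints(angles): joint-space move.
- move_gripper(opening, squeeze=None): finger opening in m; squeeze is the grip in N (None keeps the last); returns when the fingers have stopped.
- pause(seconds).
- ik(position, orientation): joint angles nearest the present ones, or None.
- get_obs(): the state.
- read_camera(name): name is "scene" or "top" or "wrist"; returns the picture (400x640x3 uint8, red, green, blue); there is no depth.
- get_calibration(name): a dict with "camera_matrix" (3x3 intrinsics, pixels), "xyz" and "attitude" of the camera in the world. Camera axes: x right, y down, z forward; pixel columns grow to the right and rows downward; lengths in m; the calibration is good to about 2 mm. The wrist camera is an equidistant fisheye: a pixel r from the principal point sees the ray r / f radians off the axis. A picture is of the moment at which its call begins: read the wrist's pose just before it. get_calibration takes no time and is no camera call; for the wrist camera it gives the pose at the moment of the call.
A pose or a line that the arm cannot do raises IKError and nothing moves.
- close_job(): hands the job in; it is judged then, once.
Trained networks look in the newest picture that a camera, given by its name, has taken for a name from the list of things; names that differ only in an ending like _2 or _b are one class to them, and where a whole thing is asked for, a point or a joint stands for the part that bears it (a point fixed in the world has none). Each returns a list of dicts, best first, with "p" (0 to 1); they miss things now and then, are a little off and sometimes report something else, mostly with a low value. They report only what shows in the picture. A call takes as long as a camera call. They do not tell look-alikes from the thing itself.
- outline_of(thing, camera): "pixels" (400x640 bool, what is visible of it) and "extent" ([left, top, right, bottom] in pixels, round what is visible of it).
- spot_point(thing, camera): "point" ([column, row] in pixels: a listed point, or the origin of a listed thing).
The state is a dict: "clock": time; "joint_pos": joint angles; "qvel": joint speeds; "effort": joint torques, N m; "eef_pos": TCP position; "ee_rot": TCP orientation; "force": force on the tool from outside, world axes, zero at the start; "torque": the same for the moment, N m; "gripper_width": finger opening in m; "finger_force": force on a finger pad.
Only numpy, scipy, OpenCV 4.12 (cv2) and the standard library are available. Lean on these libraries where they do the work, as an engineer would, in place of code of your own. Each camera call takes 0.05 s, during which the arm holds its last target. There are 200 camera calls.

## Task

Get the pantry organiser ready for restocking: with the fingertips, push the two trays that hold jars or tins fully home, and push the empty tray all the way out to its stop, from behind its front panel. Push gently so that nothing in the trays falls over, grasp and lift nothing, and leave the jars and tins and the things standing beside the organiser alone.

Things in the scene. Friction and masses are not known exactly. Their poses are not given: they have to be found in the camera images.
- rack: white pantry organiser, fixed: base 250 mm deep (x), 305 mm wide (y), four upright walls 52 mm high making three lanes side by side (97 mm apart, any tray in any lane), back wall 62 mm high. Origin: centre of its underside, on the table. Its -x side is the front, facing the robot; trays slide out along its -x axis, home along +x.
- tray_a_outer: pale wooden open-topped pull-out tray. This tray holds two spice jars. Front panel without handle: 93 mm wide, 10 mm thick, from 10 to 90 mm above the table. Origin: centre (50 mm high) of the panel's OUTER, robot-side face, moving with the tray; axes as the rack's (x home, y across). Fully home it lies 135 mm in front (-x) of the rack's origin.
- tray_a (a joint): how far tray a is pulled out: 0 = fully home (panel against the rack), 0.12 m = fully out, at a hard stop. About 2 N of friction, no spring or catch; it stays where it is left. Inside the tray: 73 mm wide, 235 mm long, floor 15 mm and side walls 45 mm above the table.
- tray_b_outer: pale wooden open-topped pull-out tray. This tray holds a tin and a spice jar. Front panel without handle: 93 mm wide, 10 mm thick, from 10 to 90 mm above the table. Origin: centre (50 mm high) of the panel's OUTER, robot-side face, moving with the tray; axes as the rack's (x home, y across). Fully home it lies 135 mm in front (-x) of the rack's origin.
- tray_b (a joint): how far tray b is pulled out: 0 = fully home (panel against the rack), 0.12 m = fully out, at a hard stop. About 2 N of friction, no spring or catch; it stays where it is left. Inside the tray: 73 mm wide, 235 mm long, floor 15 mm and side walls 45 mm above the table.
- tray_c_outer: pale wooden open-topped pull-out tray. This is the EMPTY tray. Front panel without handle: 93 mm wide, 10 mm thick, from 10 to 90 mm above the table. Origin: centre (50 mm high) of the panel's OUTER, robot-side face, moving with the tray; axes as the rack's (x home, y across). Fully home it lies 135 mm in front (-x) of the rack's origin.
- tray_c (a joint): how far tray c is pulled out: 0 = fully home (panel against the rack), 0.12 m = fully out, at a hard stop. About 2 N of friction, no spring or catch; it stays where it is left. Inside the tray: 73 mm wide, 235 mm long, floor 15 mm and side walls 45 mm above the table.
- tray_a_inner: inner board of the front panel of tray a. Origin: centre (50 mm high) of the panel's INNER face, 10 mm behind the outer face; pushing this face towards -x (rack axes) slides the tray out. Moves with the tray; axes as the rack's.
- tray_b_inner: inner board of the front panel of tray b. Origin: centre (50 mm high) of the panel's INNER face, 10 mm behind the outer face; pushing this face towards -x (rack axes) slides the tray out. Moves with the tray; axes as the rack's.
- tray_c_inner: inner board of the front panel of tray c. Origin: centre (50 mm high) of the panel's INNER face, 10 mm behind the outer face; pushing this face towards -x (rack axes) slides the tray out. Moves with the tray; axes as the rack's.
- jar1: small glass spice jar with a metal lid, 42 mm across, 75 mm tall, standing loose nearer the front of tray a. Origin: centre of its underside, z up.
- jar2: small brown glass spice jar with a metal lid, 42 mm across, 75 mm tall, standing loose nearer the back of tray a. Origin: centre of its underside, z up.
- tin1: small metal tin, 52 mm across, 65 mm tall, standing loose nearer the front of tray b. Origin: centre of its underside, z up.
- jar3: small glass spice jar with a metal lid, 42 mm across, 75 mm tall, standing loose nearer the back of tray b. Origin: centre of its underside, z up.
- bigjar: big brown jar with a red lid, 76 mm across, 110 mm tall, standing on the table beside the rack; not part of the job. Origin: centre of its underside, z up.
- soupcan: soup can, 68 mm across, 100 mm tall, standing on the table beside the rack; not part of the job. Origin: centre of its underside, z up.
- teabox: cardboard tea box, 65 x 65 mm, 120 mm tall, standing on the table beside the rack; not part of the job. Origin: centre of its underside, z up.
Things that resemble listed ones, but are neither listed nor needed, are in the scene too. Leave any blue look-alike of the teabox alone. What is shaped like the jar1 but yellow is not meant.

How it is judged:
By the outcome, as a careful person would: the job done as asked, in the order asked, and still so for the second after the job is handed in, with the robot touching nothing.
It also fails if it takes over 72 s, if anything falls off the work surface, if the arm or the gripper's body presses on something with over 40 N, if the wrist force passes 120 N, or if a joint passes its speed limit or range.

## Working session

There is one attempt and no reset: what is moved stays moved. The work goes in short steps, each a Python script; the robot and the scene stay as the last script left them, time stands still between calls to the robot, and variables do not carry over. Pictures are saved under pics/ and viewed, at most 10 in all, crops included, and the job is handed in when it is done.

```bash
mkdir -p pics; ls; python3 - <<'E'
from rig import *
import cv2,numpy as np
for c in("scene","top"):
    im=read_camera(c); cv2.imwrite(f"pics/{c}0.png",im[:,:,::-1])
    k=get_calibration(c); print(c,k)
    for t in("rack","tray_a_outer","tray_a_inner","jar1","jar2","tin1","jar3","bigjar","soupcan","teabox"):
        print(t,[(np.round(d["point"]).tolist(),round(d["p"],2)) for d in spot_point(t,c)[:6]])
print(get_obs())
E
```

```text
pics
scene {'camera_matrix': array([[381.3253523 ,   0.        , 320.74767632],
       [  0.        , 381.3253523 , 202.27587835],
       [  0.        ,   0.        ,   1.        ]]), 'xyz': array([ 1.16465982, -0.40582769,  0.54840977]), 'attitude': array([ 0.80013472,  0.37516215, -0.18829401, -0.42846605])}
rack [([338.0, 254.0], 0.97)]
tray_a_outer [([253.0, 193.0], 0.52), ([300.0, 189.0], 0.37), ([366.0, 231.0], 0.17)]
tray_a_inner [([253.0, 195.0], 0.72)]
jar1 [([369.0, 230.0], 0.97), ([205.0, 240.0], 0.91), ([278.0, 232.0], 0.85), ([288.0, 257.0], 0.74)]
jar2 [([369.0, 230.0], 0.97), ([205.0, 240.0], 0.91), ([278.0, 232.0], 0.85), ([288.0, 257.0], 0.74)]
tin1 [([253.0, 197.0], 0.67), ([346.0, 206.0], 0.64)]
jar3 [([369.0, 230.0], 0.97), ([205.0, 240.0], 0.91), ([278.0, 232.0], 0.85), ([288.0, 257.0], 0.74)]
bigjar [([368.0, 170.0], 0.83)]
soupcan [([220.0, 275.0], 0.58)]
teabox [([428.0, 186.0], 0.86), ([395.0, 209.0], 0.69), ([256.0, 194.0], 0.24)]
top {'camera_matrix': array([[396.79340091,   0.        , 324.68542622],
       [  0.        , 396.79340091, 199.38183582],
     
[... 869 characters left out ...]
-1.26160051,  0.43447671,  0.02497295,  1.57317445, -0.01158149,
        1.13397241, -0.07510263]), 'qvel': array([ 2.97778731e-04,  1.90005458e-04,  1.19293745e-03, -6.16836215e-05,
       -4.28123251e-04,  1.36623525e-03,  5.41320846e-04]), 'effort': array([-9.15782512e-04, -6.70298123e+01,  1.02355756e+00, -3.16572618e+01,
        1.55946007e-02,  2.47383665e-03,  2.69523855e-05]), 'eef_pos': array([0.2501886 , 0.57278052, 0.23134691]), 'ee_rot': array([2.04473047e-01, 9.78872193e-01, 5.53950329e-05, 1.56645169e-05]), 'force': array([-0.41616593, -1.34399129,  0.09617033]), 'torque': array([-0.02396173, -0.03767472,  0.02428173]), 'finger_force': 0.0, 'gripper_width': 0.08544863420799655}
```

```bash
python3 - <<'E'
import cv2
for n,r in(("top",(110,310,170,450)),("scene",(120,320,180,450))):
    i=cv2.imread(f"pics/{n}0.png")[r[0]:r[1],r[2]:r[3]]
    i=cv2.resize(i,None,fx=2.8,fy=2.8,interpolation=cv2.INTER_CUBIC); cv2.imwrite(f"pics/{n}0c.png",i)
E
```

```text
(no output)
```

View pics/top0c.png

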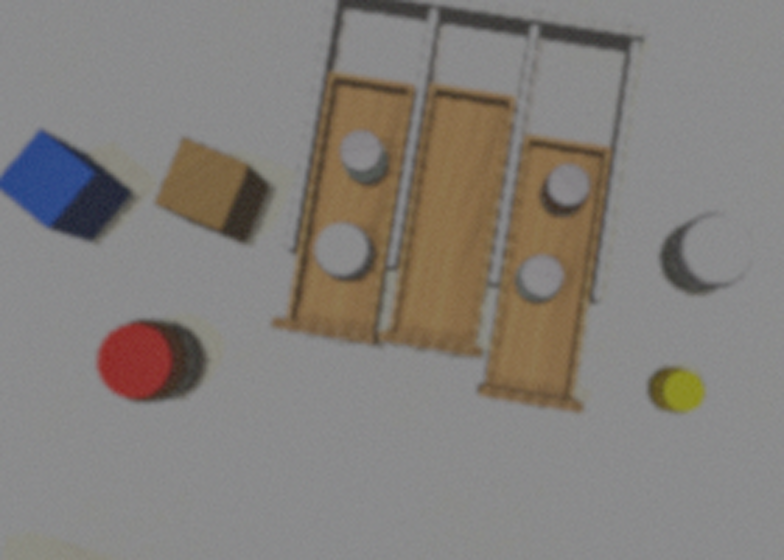

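View pics/scene0c.png

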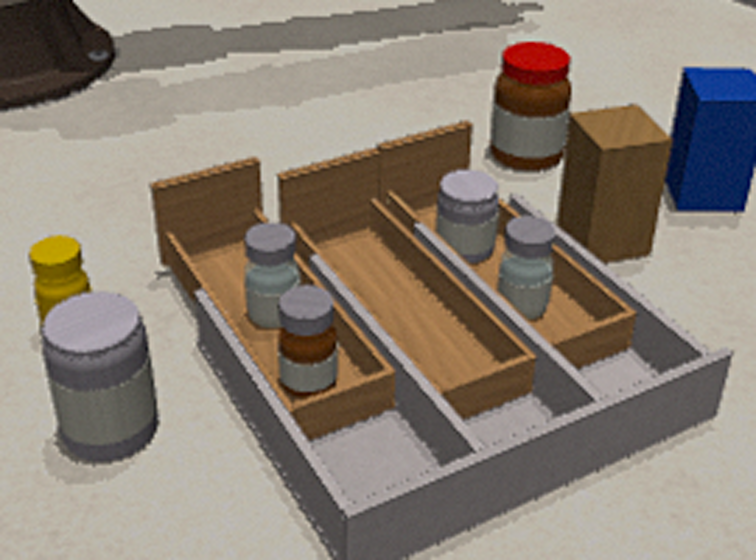

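Top crop: the left tray (panel at about (330,332)) holds a tin and a jar, so it is tray b. The middle tray ((440,345)) is empty, so it is c. The right tray ((530,397)) holds a clear and a brown jar, so it is a. The yellow look-alike at (683,390), the soup can at (715,250), the tea box at (205,190), the blue box and the big jar stay untouched.

```bash
cat > h.py <<'E'
from rig import *
import numpy as np,cv2
from scipy.spatial.transform import Rotation as R
def w(px,z,cam="top"):
    k=get_calibration(cam); K=k["camera_matrix"]; px=np.asarray(px,float)
    d=np.r_[(px[0]-K[0,2])/K[0,0],(px[1]-K[1,2])/K[1,1],1]; d=R.from_quat(k["attitude"]).apply(d); o=k["xyz"]
    return o+d*(z-o[2])/d[2]
E
python3 - <<'E'
from h import *
c=lambda u,v:(170+u/2.8,110+v/2.8)
for n,u,v,z in [("back L",342,0,.062),("back R",641,38,.062),("wall1",295,250,.052),("wall2",392,268,.052),("wall3",493,286,.052),("wall4",595,300,.052),
 ("b L",275,325,.09),("b R",379,342,.09),("c L",389,339,.09),("c R",481,354,.09),("a L",481,391,.09),("a R",580,408,.09),("yellow",683,390,.075),("bigjar",137,360,.11),("tin",343,250,.08),("a jar1",541,277,.09)]:
    print(n,w(c(u,v),z)[:2].round(4))
print(get_obs()["clock"])
E
```

```text
back L [0.8671 0.1377]
back R [ 0.8229 -0.1433]
wall1 [0.6312 0.1861]
wall2 [0.6122 0.0954]
wall3 [0.5932 0.0015]
wall4 [ 0.578  -0.0929]
b L [0.5603 0.1995]
b R [0.543  0.1063]
c L [0.5455 0.0973]
c R [0.5304 0.0153]
a L [0.4976 0.0162]
a R [ 0.4808 -0.0713]
yellow [ 0.4941 -0.1662]
bigjar [0.5317 0.3182]
tin [0.6275 0.1384]
a jar1 [ 0.598  -0.0403]
1.1
```

```bash
cat >> h.py <<'E'
t=np.radians(-10.2); X=np.r_[np.cos(t),np.sin(t),0]; Y=np.r_[-np.sin(t),np.cos(t),0]
Q=R.from_matrix(np.c_[-X,Y,[0,0,-1]]).as_quat()
O=np.r_[.7267,.0254,0]
P=lambda x,y,z:O+x*X+y*Y+np.r_[0,0,z]     # rack frame -> world
def where(): 
    o=get_obs(); d=o["eef_pos"]-O; return np.round([d@X,d@Y,o["eef_pos"][2],*o["force"],o["clock"]],4)
E
python3 - <<'E'
from h import *
move_gripper(0.0,20)
def home(y,x0):
    move_pose(P(x0,y,.15),Q); move_straight(P(x0,y,.045),v=.15)
    print("start",where())
    r=move_straight(P(-.125,y,.045),v=.04,f_stop=9); print(r,where()); return r
home(.097,-.245)
E
```

```text
start [-0.2446  0.0974  0.0456  0.3604 -0.8247  0.2215  4.4917]
True [-0.1461  0.0967  0.0443  0.4798  0.5596 -0.8104  6.675 ]
```

```bash
python3 - <<'E'
from h import *
print(move_straight(P(-.125,.097,.045),v=.03,f_stop=14),where())
move_straight(P(-.26,.097,.045),v=.15); 
move_straight(P(-.29,.097,.15),v=.2)
move_pose(P(-.285,-.097,.15),Q); move_straight(P(-.285,-.097,.045),v=.15)
print("start",where())
print(move_straight(P(-.125,-.097,.045),v=.04,f_stop=9),where())
print(move_straight(P(-.125,-.097,.045),v=.03,f_stop=14),where())
move_straight(P(-.17,-.097,.045),v=.15); move_straight(P(-.2,-.097,.17),v=.2)
move_pose(P(-.36,-.05,.25),Q)
im=read_camera("top"); cv2.imwrite("pics/t1.png",cv2.resize(im[110:310,170:450,::-1],None,fx=2.8,fy=2.8,interpolation=cv2.INTER_CUBIC)); print(where())
E
```

```text
True [-0.1464  0.0963  0.0431  0.2226  0.2212 -0.06    7.    ]
start [-0.2846 -0.0965  0.0453  0.0519 -0.0896  0.4061 10.25  ]
True [-0.1477 -0.0971  0.0444 -0.6517  0.6818  0.9854 13.2333]
True [-0.148  -0.0974  0.0432  0.7538  0.5064 -0.1902 13.575 ]
[-0.3589 -0.0502  0.2494  0.5437  0.5936 -0.9632 15.475 ]
```

View pics/t1.png

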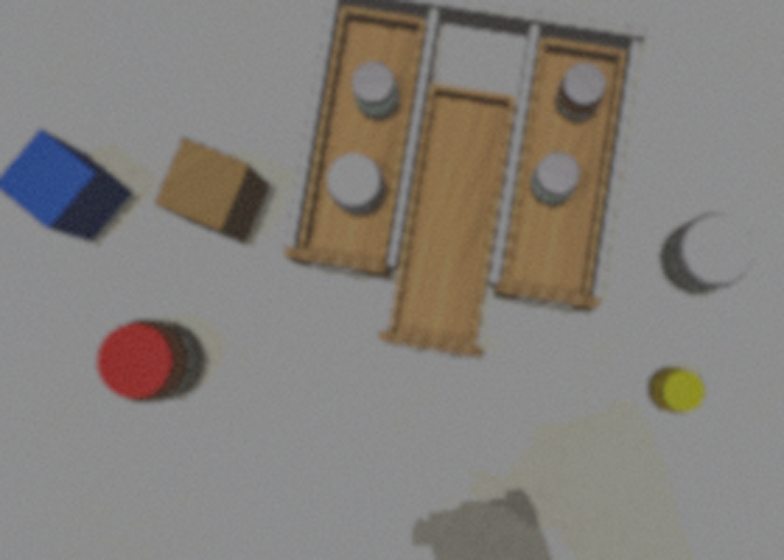

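Trays b (panel near (340,262)) and a (near (547,298)) are flush with the rack, and every jar and the tin is upright. Next is the empty tray c (panel at (432,345)), pushed from behind its panel.

```bash
python3 - <<'E'
from h import *
move_pose(P(-.125,0,.18),Q)
print("touch",move_straight(P(-.125,0,.04),v=.12,f_stop=8)); print(where())
print(move_straight(P(-.26,0,.04),v=.04,f_stop=9),where())
print(move_straight(P(-.26,0,.04),v=.03,f_stop=14),where())
move_straight(P(-.21,0,.04),v=.1); move_straight(P(-.21,0,.2),v=.2)
move_pose(P(-.36,-.05,.25),Q)
for c,(a,b,d,e) in dict(top=(110,310,170,450),scene=(120,320,180,450)).items():
    im=read_camera(c); cv2.imwrite(f"pics/{c}2.png",cv2.resize(im[a:b,d:e,::-1],None,fx=2.8,fy=2.8,interpolation=cv2.INTER_CUBIC))
print(where())
E
```

```text
touch False
[-1.2440e-01  2.0000e-04  4.0800e-02  3.0550e-01 -2.0000e-03 -3.3380e-01
  1.7775e+01]
True [-2.29300e-01  1.00000e-04  4.02000e-02  1.33920e+00 -8.32200e-01
  6.55600e-01  2.00917e+01]
True [-2.29000e-01  2.00000e-04  4.05000e-02  1.57000e+00 -9.29100e-01
  8.41300e-01  2.04583e+01]
[-0.3593 -0.0496  0.2496  0.937   0.162  -0.0458 22.5417]
```

View pics/top2.png

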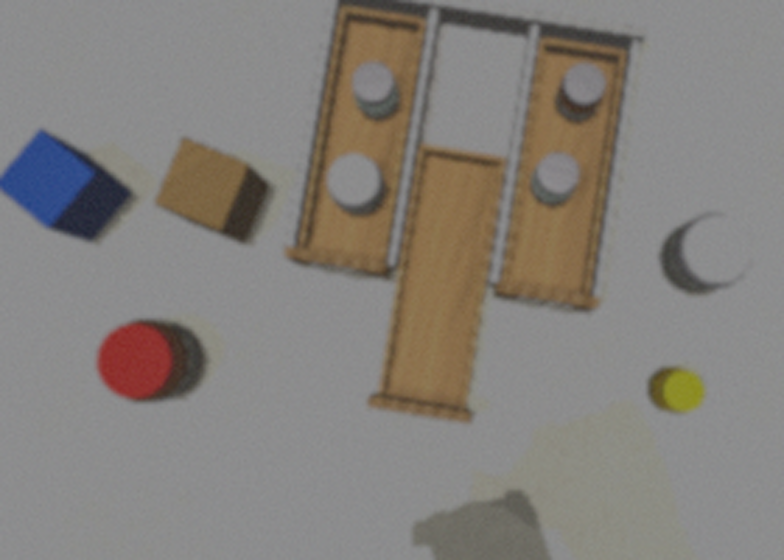

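View pics/scene2.png

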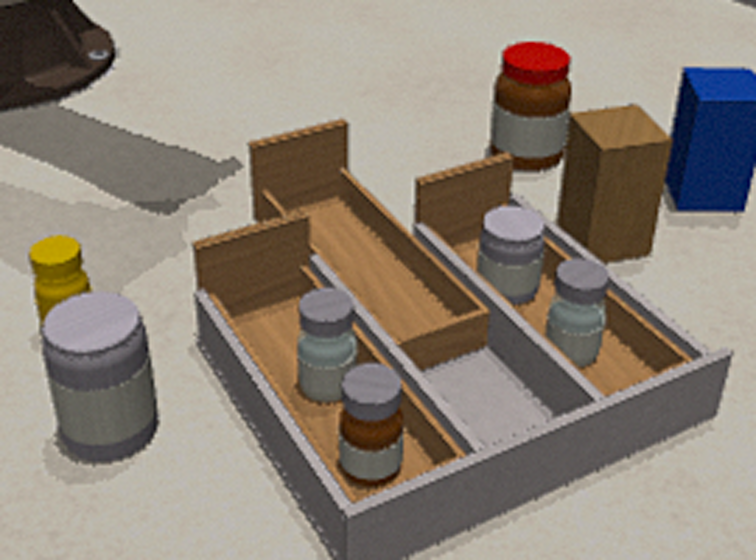

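Tray c is out (top crop, panel at (421,407)). Its travel measures about 116–120 mm, so I'll do one firmer push to confirm it's at the stop.

```bash
python3 - <<'E'
from h import *
move_pose(P(-.2,0,.18),Q); move_straight(P(-.2,0,.04),v=.12,f_stop=8)
print(move_straight(P(-.26,0,.04),v=.03,f_stop=22),where())
move_straight(P(-.205,0,.04),v=.1); move_straight(P(-.205,0,.2),v=.2)
move_pose(P(-.36,-.05,.25),Q)
im=read_camera("top"); a=cv2.imread("pics/top2.png"); b=cv2.resize(im[110:310,170:450,::-1],None,fx=2.8,fy=2.8,interpolation=cv2.INTER_CUBIC)
d=cv2.GaussianBlur(cv2.absdiff(a,b),(0,0),3)[:470].max(2); print("maxdiff",d.max(),np.unravel_index(d.argmax(),d.shape),where())
E
```

```text
True [-2.29000e-01  1.00000e-04  4.11000e-02  2.68460e+00 -1.86000e-02
  7.81100e-01  2.57833e+01]
maxdiff 5 (np.int64(218), np.int64(86)) [-0.3594 -0.0495  0.2498  0.5227 -0.0886  0.232  27.8917]
```

At 22 N the tray did not move and the picture is unchanged, so it is at its stop.

```bash
python3 -c "
from rig import *
print(close_job())"
```

```text
the job is handed in; nothing more can be done
None
```

The job is handed in: trays a and b are pushed fully home with their jars and tin upright, the empty tray c is out at its stop, nothing else was touched, and it took about 28 s.

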